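Drag open the weight case's flat lid and put the large weight on the balance

ROBOT

A 7-joint arm with a two-finger parallel gripper is mounted at the origin on the work surface. World frame = base frame: x ahead of the robot, y to its left, z up, the work surface at z = 0. Lengths are in m, angles in rad, forces in N, time in s.
With the tool pointing down it reaches from about 0.35 to 0.9 m from the base axis. Payload 19.9 kg.
Tool frame: the origin (TCP) lies between the finger pads; the fingertips stand 14 mm ahead of it and the grasp point (between the pads) lies 5 mm behind it; z points along the fingers, y is the line along which they close (so a half turn about z gives the same grasp; the last joint's range is limited). The gripper opens to 94 mm and grips with 3 to 60 N. Pads are 16 mm wide; open, the fingers measure 119 mm over their backs; the gripper's body (75 mm by 177 mm) begins 78 mm behind the grasp point.
Start: joints at [-1.224, 0.417, -0.01, 1.614, 0.005, 1.111, -0.053], TCP at [0.237, 0.578, 0.219] pointing down, gripper open.
Joint ranges: [-2.81, 2.81], [-0.39, 2.02], [-1.27, 1.25], [0.06, 2.57], [-1.19, 4.33], [0.19, 2], [-2.82, 2.82]. Speed limits (rad/s): [1.89, 1.89, 2.39, 2.39, 3.01, 3.01, 3.01].

INTERFACE

Orientations are given as a unit quaternion [x, y, z, w].
In Python, from plant import readout, eyes, ticket gives the robot as it stands. The module is installed in compiled form; this text tells all that it offers.
- The arm moves only by the tool jog_arm, never from a script. Its argument "plan" is a list of rows, each an object with "travel": the shift along the world's x, y, z in m, a list of three; "twist": the turn about the world's z in rad; "fingers": the opening, from -1 (shut) to 1 (fully open). A call has 1 to 10 rows; each row shifts and turns the commanded pose from where the row before left it; what a row does not reach is not made up. A row lasts 1/8 s, in which the tool goes at most 62.5 mm and 10.7 degrees, less where a joint would pass 70% of its speed; a pose out of reach is approached as far as the arm can. A call is refused whole if a number of a shift passes 0.0625 or a number of a turn 0.188, either way. A call with a gripper value outside its range is refused whole. The fingers move at their own pace and stop on an object; "squeeze" is the grip in N (left out, the last holds). Time passes only in rows, so rows that do not move let the fingers close. It gives the time, the measured TCP pose, the force, the opening and the grip force at its end, in the units of the state.
- readout.get_obs(): the state, without advancing time (a new reading comes with each control period).
- eyes.get_image(name): name is "side" or "top"; returns (picture, depth): 400x640x3 uint8, red, green, blue; 400x640 float32, m along the optical axis (not along the pixel's ray), 0 where there is no reading.
- eyes.get_calibration(name): a dict with "fx", "fy", "cx", "cy" (pixels), "R" (3x3) and "t" (3): a world point X has camera coordinates R X + t. Camera axes: x right, y down, z forward; pixel columns grow to the right and rows downward; lengths in m; the calibration is good to about 2 mm. A picture is of the moment at which its call begins. get_calibration takes no time and is no camera call.
- ticket.close_job(): hands the job in; it is judged then, once.
The state is a dict: "t": time; "joint_pos": joint angles; "joint_vel": joint speeds; "joint_torque": joint torques, N m; "tool_pos": TCP position; "ee_rot": TCP orientation; "force": force on the tool from outside, world axes, zero at the start; "torque": the same for the moment, N m; "width": finger opening in m; "grasp_force": force on a finger pad.
Only numpy, scipy, OpenCV 4.12 (cv2) and the standard library are available. Lean on these libraries where they do the work, as an engineer would, in place of code of your own. Each camera call takes 0.05 s, during which the arm holds its last target. There are 200 camera calls.

TASK

Press gently on top of the weight case's flat, handleless lid and drag it back towards the case's near side until it is fully open against its stop, without pressing hard enough (25 N) to damage it. Then take out the larger brass weight, set it down gently upright in the middle of the balance pan and let go; leave the lid fully open, the smaller weight in its place and the other things on the bench where they are.

Things in the scene. Friction and masses are not known exactly. Their poses are not given: they have to be found in the camera images.
- case: Plywood weight case fixed to the bench, 210 x 210 mm, 75 mm high at its left, right and far walls (8 mm thick), near wall 44 mm high. Origin: centre of its underside; +z up, -x out through the near side, the way the lid opens. The lid is a flat smooth white panel 186 mm wide, no handle, recessed between the side walls. More than 25 N on case or lid damages them.
- lid_mid (a point): Fixed point of the case, on its axis, 63 mm above its underside (it does not move with the lid). The lid's unpressed top lies anywhere from 5 mm below to 5 mm above it, as the felt seal under it is packed down: find it by touch, slowly (about 10 mm/s). The seal gives about 0.1 mm per newton, up to 2.5 mm, then is hard. Axes as the case's. The closed lid reaches from x = -104 to +95 mm from here.
- lid (a joint): How far the lid is open, m: 0 closed, 0.105 at its stop; it moves along the case's -x and stays where left. The runners rub with about 8 N: drag with shut fingertips pressed on its top at 14 to 18 N; if they slip, press a little more. When closed, its last 25 mm (beyond x = +70 mm of the case) lie under a fixed ledge. It is 5 mm thick.
- compartment (a point): Middle of the floor of the weights' compartment, 8 mm above the case's underside, at x = +30 mm of the case. With the lid fully open the compartment is open from above over 80 mm along x and 194 mm along y, centred here; walls 67 mm above this floor.
- weight_large: The larger brass weight, 0.19 kg: a cylinder 30 mm across and 27 mm tall, then a narrow neck and a knob 19 mm across on top, 40 mm tall in all. Origin: centre of its underside; z is its axis, upright. It stands under the lid about 40 mm to the left or right of point compartment, with at least 35 mm free beside it along y.
- weight_small: The smaller brass weight, same shape, 20 mm across, 26 mm tall, 0.05 kg, on the other side of the case's centre line. It stays in the case. Origin: centre of its underside.
- balance: White bench balance fixed to the bench, 250 x 190 mm, housing top 60 mm high, display on its near (-x) end. Origin: centre of its underside.
- pan (a point): Centre of the top surface of the balance's round steel pan (130 mm across) before anything is put on it, 77 mm above the bench. The pan is sprung: it sinks about 0.25 mm per newton, at most 6 mm.
- jar: Clear closed jar 48 mm across, 60 mm tall, standing beyond the case. Bystander. Origin: centre of its underside.
- bobbin: Copper coil bobbin 44 mm across, 34 mm tall, standing beyond the balance. Bystander. Origin: centre of its underside.
- screwdriver: Black-handled screwdriver lying at the far middle of the bench. Bystander. Origin on its handle axis' underside.
- cup: Empty aluminium cup 76 mm across, 80 mm tall. Bystander. Origin: centre of its underside.
- meter: Black hand-held multimeter 150 x 75 x 34 mm lying on the bench. Bystander. Origin: centre of its underside.
- spray: Black bottle 60 mm across, 170 mm tall. Bystander. Origin: centre of its underside.

How it is judged:
By the outcome, as a careful person would: the job done as asked, in the order asked, and still so for the second after the job is handed in, with the robot touching nothing.
It also fails if it takes over 58 s, if anything falls off the work surface, if the arm or the gripper's body presses on something with over 40 N, if the wrist force passes 120 N, or if a joint passes its speed limit or range.

## Working session

There is one attempt and no reset: what is moved stays moved. The work goes in short steps, Python scripts to look and compute and a tool call to move; the robot and the scene stay as the last step left them, time stands still between calls to the robot, and variables do not carry over. Pictures are saved under pics/ and viewed, at most 10 in all, crops included, and the job is handed in when it is done.

Besides the shell and the picture viewer there is one more tool, called after "Request:" as name(argument=value, ...) on one line, values as JSON. jog_arm: Moves the arm, as the interface text tells. Its arguments: {"type":"object","properties":{"plan":{"type":"array","items":{"type":"object","properties":{"travel":{"type":"array","items":{"type":"number"}},"twist":{"type":"number"},"fingers":{"type":"number"}}}},"squeeze":{"type":"number"}},"required":["plan"]}

```bash
mkdir -p pics; cat > h.py <<'E'
import numpy as np, cv2
from plant import readout, eyes, ticket
def snap(n,f):
    p,d=eyes.get_image(n); cv2.imwrite('pics/'+f+'.png',p[:,:,::-1]); np.save('pics/'+f+'.npy',d); return p,d
def world(n,u,v,d=None,z=None):
    c=eyes.get_calibration(n); R=np.array(c['R']);t=np.array(c['t'])
    r=np.array([(u-c['cx'])/c['fx'],(v-c['cy'])/c['fy'],1.])
    o=-R.T@t; w=R.T@r
    s=d if z is None else (z-o[2])/w[2]
    return o+s*w
def pix(n,X):
    c=eyes.get_calibration(n); q=np.array(c['R'])@np.array(X)+np.array(c['t'])
    return q[0]/q[2]*c['fx']+c['cx'],q[1]/q[2]*c['fy']+c['cy']
E
python3 - <<'E'
from h import *
snap('top','t0');snap('side','s0')
o=readout.get_obs();print(o)
for n in('top','side'):print(eyes.get_calibration(n))
E
```

```text
{'t': 0.1, 'joint_pos': array([-1.2235095 ,  0.41792359, -0.01033283,  1.61408165,  0.00470449,
        1.11068734, -0.05298565]), 'joint_vel': array([ 3.94333073e-04,  7.96153413e-05, -1.17735256e-03, -1.99604009e-03,
        3.62114200e-04,  7.96173018e-04,  1.14655219e-03]), 'joint_torque': array([ 8.18968147e-04, -8.52575254e+01,  6.39879853e-01, -4.26682985e+01,
       -4.88620286e-02,  1.63820543e-02,  5.58801491e-05]), 'tool_pos': array([0.23679298, 0.5780746 , 0.21889548]), 'ee_rot': array([ 1.93146131e-01,  9.81169854e-01, -5.33871263e-04, -6.62218597e-05]), 'force': array([ 0.16890528, -0.68903274, -0.00419568]), 'torque': array([ 0.01693585, -0.0393079 , -0.01926631]), 'grasp_force': 0.0, 'width': 0.0937155117122231}
{'fx': 412.42506278159556, 'fy': 412.42506278159556, 'cx': 326.8563499570494, 'cy': 203.56386068588532, 'R': array([[-0.00640638, -0.99997566, -0.00276374],
       [-0.97983753,  0.00682924, -0.19967918],
       [ 0.1996932 ,  0.0014288 , -0.97985743]]), 't': array([0.01541171, 0.6386462 , 1.21298576])}
{'fx': 383.5576449738677, 'fy': 383.5576449738677, 'cx': 318.96151003524346, 'cy': 197.343118642105, 'R': array([[ 0.71446552, -0.69964572,  0.00590687],
       [-0.41816777, -0.43376354, -0.79811334],
       [ 0.56095876,  0.5677544 , -0.60247839]]), 't': array([-0.43764515,  0.32689857,  0.90797182])}
```

View pics/t0.png

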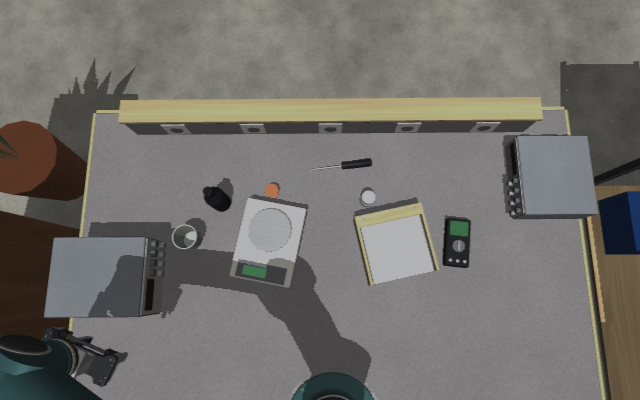

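View pics/s0.png

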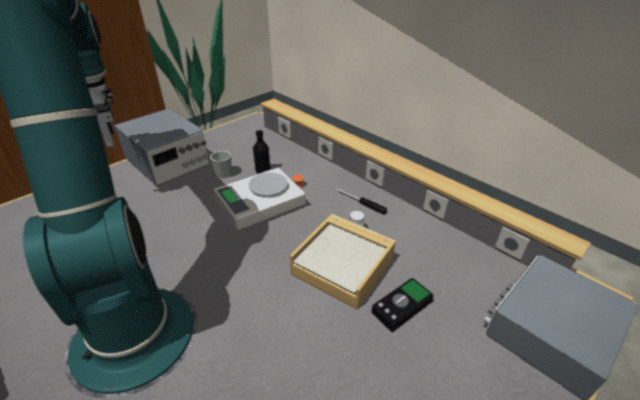

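The case is at about (397,243) in the top view, its far ledge at the top and slightly rotated. The balance pan is at (270,230). I'll enlarge both.

```bash
python3 - <<'E'
from h import *
p=cv2.imread('pics/t0.png')
a=cv2.resize(p[190:300,345:455],None,fx=5,fy=5,interpolation=cv2.INTER_CUBIC)
cv2.imwrite('pics/c1.png',a)
d=np.load('pics/t0.npy')
# pan centre by depth/height mask
c=eyes.get_calibration('top')
v,u=np.mgrid[0:400,0:640]
R=np.array(c['R']);t=np.array(c['t'])
P=np.stack([(u-c['cx'])/c['fx']*d,(v-c['cy'])/c['fy']*d,d],-1)
W=(P-t)@R; np.save('pics/W.npy',W)
m=(W[...,2]>0.07)&(u>225)&(u<310)&(v>190)&(v<290)
x=W[m];print('pan',len(x),x.mean(0),x.min(0),x.max(0))
m=(W[...,2]>0.02)&(u>345)&(u<442)&(v>190)&(v<290)
x=W[m];print(len(x),x.min(0),x.max(0))
r=cv2.minAreaRect((x[:,:2]*1000).astype(np.float32));print(r,cv2.boxPoints(r))
E
```

```text
pan 1458 [0.55257911 0.18322437 0.10516155] [0.38364324 0.00931675 0.070043  ] [0.62146749 0.25101209 1.31612006]
5185 [ 0.38364324 -0.31771331  0.02040274] [0.67956521 0.00931675 1.31612006]
((538.98828125, -128.41006469726562), (283.77862548828125, 331.9517517089844), 11.519844055175781) [[ 366.81064      5.8859863]
 [ 433.10385   -319.37878  ]
 [ 711.1659    -262.70612  ]
 [ 644.8727      62.558655 ]]
```

View pics/c1.png

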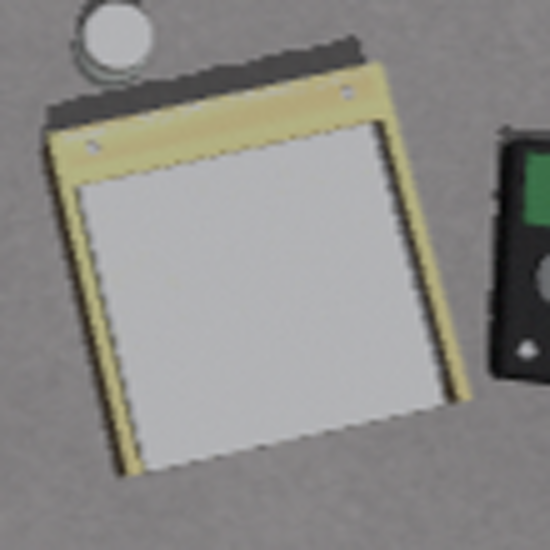

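The crop shows the case's outer top corners at (47,133), (383,62), (470,399) and (121,475). The ledge spans the far edge and the lid is closed.

```bash
python3 - <<'E'
from h import *
C=np.array([world('top',345+(x+.5)/5-.5,190+(y+.5)/5-.5,z=.075)[:2] for x,y in[(47,133),(383,62),(470,399),(121,475)]])
fl,fr,nr,nl=C;print(C.round(4),[np.linalg.norm(C[i]-C[i-1]).round(4) for i in range(4)])
ax=(fl+fr-nl-nr);ay=(fl+nl-fr-nr)
a1=np.arctan2(ax[1],ax[0]);a2=np.arctan2(-ay[0],ay[1]);print('centre',C.mean(0),'yaw',a1,a2,np.degrees([a1,a2]))
W=np.load('pics/W.npy');z=W[...,2];v,u=np.mgrid[0:400,0:640]
m=(z>0.07)&(z<.09)&(u>225)&(u<310)&(v>190)&(v<290);x=W[m];print('pan',m.sum(),x.mean(0),x.min(0),x.max(0),(x.max(0)+x.min(0))/2)
print(cv2.minEnclosingCircle((x[:,:2]*1000).astype(np.float32)))
m=(z>0.05)&(z<.09)&(u>345)&(u<442)&(v>190)&(v<290);x=W[m]
r=cv2.minAreaRect((x[:,:2]*1000).astype(np.float32));print('case',r)
print('lid z',np.median(W[235:260,380:415,2]))
m=(z>0.02)&(z<.3)&(u>358)&(u<380)&(v>184)&(v<210);print('jar',W[m].mean(0),W[m].max(0))
E
```

```text
[[ 0.5967 -0.0715]
 [ 0.6395 -0.2787]
 [ 0.4346 -0.3197]
 [ 0.3916 -0.1111]] [np.float64(0.2089), np.float64(0.2116), np.float64(0.209), np.float64(0.213)]
centre [ 0.51556555 -0.19524441] yaw 0.19438635069946078 0.20349258980189433 [11.13751749 11.65926656]
pan 1425 [0.55649131 0.1872517  0.0771183 ] [0.41609795 0.1231104  0.070043  ] [0.62146749 0.25101209 0.08565499] [0.51878272 0.18706125 0.077849  ]
((516.9881591796875, 204.25238037109375), 108.56192016601562)
case ((551.5330200195312, -187.44735717773438), (283.7045593261719, 210.8921356201172), 12.009389877319336)
lid z 0.06129283686927145
jar [ 0.65699856 -0.11472838  0.05374212] [ 0.68270067 -0.0944587   0.0664352 ]
```

Request:
jog_arm(plan=[{"travel":[0.0231,-0.0546,0],"twist":0.042,"fingers":-1},{"travel":[0.0231,-0.0546,0],"twist":0.042,"fingers":-1},{"travel":[0.0231,-0.0546,0],"twist":0.042,"fingers":-1},{"travel":[0.0231,-0.0546,0],"twist":0.042,"fingers":-1},{"travel":[0.0231,-0.0546,0],"twist":0.042,"fingers":-1},{"travel":[0.0231,-0.0546,0],"twist":0.042,"fingers":-1},{"travel":[0.0231,-0.0546,0],"twist":0.042,"fingers":-1},{"travel":[0.0231,-0.0546,0],"twist":0.042,"fingers":-1},{"travel":[0.0231,-0.0546,0],"twist":0.042,"fingers":-1},{"travel":[0.0231,-0.0546,0],"twist":0.042,"fingers":-1}])

```text
t: 1.35
tool_pos: [0.4683, 0.0305, 0.2195]
ee_rot: [-0.016, 1.0, 0.0, 0.0]
force: [0.5, 0.4, -0.0]
width: 0.0007
grasp_force: 0.0
```

Request:
jog_arm(plan=[{"travel":[0.0231,-0.0546,-0.02],"twist":0.042,"fingers":-1},{"travel":[0.0231,-0.0546,-0.02],"twist":0.042,"fingers":-1},{"travel":[0.0231,-0.0546,-0.025],"twist":0.042,"fingers":-1},{"travel":[0.0231,-0.0546,-0.025],"twist":0.042,"fingers":-1},{"travel":[0,0,0],"fingers":-1},{"travel":[0,0,-0.02],"fingers":-1},{"travel":[0,0,0],"fingers":-1},{"travel":[0,0,0],"fingers":-1}])

```text
validation failed for argument at $.pl...
```

Request:
jog_arm(plan=[{"travel":[0.0231,-0.0546,-0.02],"twist":0.042,"fingers":-1},{"travel":[0.0231,-0.0546,-0.02],"twist":0.042,"fingers":-1},{"travel":[0.0231,-0.0546,-0.025],"twist":0.042,"fingers":-1},{"travel":[0.0231,-0.0546,-0.025],"twist":0.042,"fingers":-1},{"travel":[0,0,0],"twist":0,"fingers":-1},{"travel":[0,0,-0.02],"twist":0,"fingers":-1},{"travel":[0,0,0],"twist":0,"fingers":-1},{"travel":[0,0,0],"twist":0,"fingers":-1}])

```text
t: 2.35
tool_pos: [0.5592, -0.1823, 0.1117]
ee_rot: [-0.1, 0.995, -0.0, 0.0]
force: [0.2, 0.2, 0.4]
width: 0.0001
grasp_force: 0.0
```

Request:
jog_arm(plan=[{"travel":[0,-0.003,-0.012],"twist":0,"fingers":-1},{"travel":[0,0,-0.01],"twist":0,"fingers":-1},{"travel":[0,0,-0.002],"twist":0,"fingers":-1},{"travel":[0,0,0],"twist":0,"fingers":-1}])

```text
t: 2.85
tool_pos: [0.5589, -0.1858, 0.0867]
ee_rot: [-0.099, 0.995, 0.0, -0.0]
force: [0.0, -0.1, -0.0]
width: 0.0005
grasp_force: 0.0
```

Request:
jog_arm(plan=[{"travel":[0,0,-0.00125],"twist":0,"fingers":-1},{"travel":[0,0,-0.00125],"twist":0,"fingers":-1},{"travel":[0,0,-0.00125],"twist":0,"fingers":-1}])

```text
t: 3.22
tool_pos: [0.559, -0.1858, 0.0832]
ee_rot: [-0.099, 0.995, -0.0, 0.0]
force: [-0.6, 0.7, 0.1]
width: 0.0005
grasp_force: 0.0
```

Request:
jog_arm(plan=[{"travel":[0,0,-0.001],"twist":0,"fingers":-1},{"travel":[0,0,-0.0008],"twist":0,"fingers":-1}])

```text
t: 3.48
tool_pos: [0.5589, -0.1858, 0.0813]
ee_rot: [-0.099, 0.995, -0.0, 0.0]
force: [0.2, -0.5, -0.4]
width: 0.0007
grasp_force: 0.0
```

Request:
jog_arm(plan=[{"travel":[0,0,-0.001],"twist":0,"fingers":-1}])

```text
t: 3.6
tool_pos: [0.559, -0.1858, 0.0803]
ee_rot: [-0.099, 0.995, -0.0, 0.0]
force: [0.2, 0.3, -0.5]
width: 0.0003
grasp_force: 0.0
```

Request:
jog_arm(plan=[{"travel":[0,0,-0.001],"twist":0,"fingers":-1}])

```text
t: 3.72
tool_pos: [0.5589, -0.1858, 0.0793]
ee_rot: [-0.099, 0.995, -0.0, 0.0]
force: [0.7, -0.1, 0.2]
width: 0.0006
grasp_force: 0.0
```

Request:
jog_arm(plan=[{"travel":[0,0,-0.001],"twist":0,"fingers":-1}])

```text
t: 3.85
tool_pos: [0.559, -0.1858, 0.0783]
ee_rot: [-0.099, 0.995, -0.0, 0.0]
force: [0.2, 0.4, -0.2]
width: 0.0004
grasp_force: 0.0
```

Request:
jog_arm(plan=[{"travel":[0,0,-0.001],"twist":0,"fingers":-1}])

```text
t: 3.98
tool_pos: [0.5589, -0.1858, 0.0773]
ee_rot: [-0.099, 0.995, -0.0, 0.0]
force: [-0.2, 0.2, -0.5]
width: 0.0004
grasp_force: 0.0
```

Request:
jog_arm(plan=[{"travel":[0,0,-0.001],"twist":0,"fingers":-1}])

```text
t: 4.1
tool_pos: [0.5589, -0.1859, 0.0763]
ee_rot: [-0.099, 0.995, -0.0, 0.0]
force: [0.5, 0.2, 0.2]
width: 0.0007
grasp_force: 0.0
```

Request:
jog_arm(plan=[{"travel":[0,0,-0.0007],"twist":0,"fingers":-1}])

```text
t: 4.22
tool_pos: [0.5589, -0.1858, 0.0756]
ee_rot: [-0.099, 0.995, -0.0, -0.0]
force: [-0.6, -0.7, -0.1]
width: 0.0005
grasp_force: 0.0
```

Request:
jog_arm(plan=[{"travel":[0,0,-0.001],"twist":0,"fingers":-1}])

```text
t: 4.35
tool_pos: [0.559, -0.1858, 0.0746]
ee_rot: [-0.099, 0.995, -0.0, 0.0]
force: [-1.3, 0.5, 2.9]
width: 0.0003
grasp_force: 1.6
```

Request:
jog_arm(plan=[{"travel":[0,0,-0.0005],"twist":0,"fingers":-1}])

```text
t: 4.47
tool_pos: [0.559, -0.1859, 0.0743]
ee_rot: [-0.099, 0.995, -0.0, 0.0]
force: [-2.1, -0.4, 6.9]
width: 0.0006
grasp_force: 3.1
```

Request:
jog_arm(plan=[{"travel":[0,0,-0.0005],"twist":0,"fingers":-1}])

```text
t: 4.6
tool_pos: [0.559, -0.1859, 0.074]
ee_rot: [-0.099, 0.995, -0.0, 0.0]
force: [-3.3, 1.3, 9.6]
width: 0.0002
grasp_force: 4.7
```

Request:
jog_arm(plan=[{"travel":[0,0,-0.0005],"twist":0,"fingers":-1},{"travel":[0,0,-0.0003],"twist":0,"fingers":-1},{"travel":[0,0,0],"twist":0,"fingers":-1}])

```text
t: 4.97
tool_pos: [0.559, -0.1859, 0.0735]
ee_rot: [-0.099, 0.995, 0.0, 0.0]
force: [-4.9, 2.5, 13.7]
width: 0.0004
grasp_force: 6.8
```

Request:
jog_arm(plan=[{"travel":[0,0,-0.0004],"twist":0,"fingers":-1},{"travel":[-0.002,-0.0004,0],"twist":0,"fingers":-1},{"travel":[-0.003,-0.0006,0],"twist":0,"fingers":-1},{"travel":[-0.004,-0.0008,0],"twist":0,"fingers":-1}])

```text
t: 5.48
tool_pos: [0.5524, -0.1873, 0.0738]
ee_rot: [-0.1, 0.995, -0.0, 0.002]
force: [7.5, 3.0, 11.5]
width: 0.0006
grasp_force: 5.2
```

Request:
jog_arm(plan=[{"travel":[0,0,-0.0006],"twist":0,"fingers":-1},{"travel":[-0.004,-0.0008,0],"twist":0,"fingers":-1},{"travel":[-0.004,-0.0008,0],"twist":0,"fingers":-1},{"travel":[-0.004,-0.0008,0],"twist":0,"fingers":-1}])

```text
t: 5.98
tool_pos: [0.5406, -0.1898, 0.0735]
ee_rot: [-0.1, 0.995, -0.001, 0.003]
force: [7.5, 3.5, 14.0]
width: 0.0003
grasp_force: 6.9
```

```bash
python3 - <<'E'
from h import *
p,d=snap('top','t1')
cv2.imwrite('pics/c2.png',cv2.resize(p[190:300,345:455,::-1],None,fx=5,fy=5,interpolation=cv2.INTER_CUBIC))
print(readout.get_obs()['force'])
E
```

```text
[ 6.87263891  4.19971923 13.73063063]
```

View pics/c2.png

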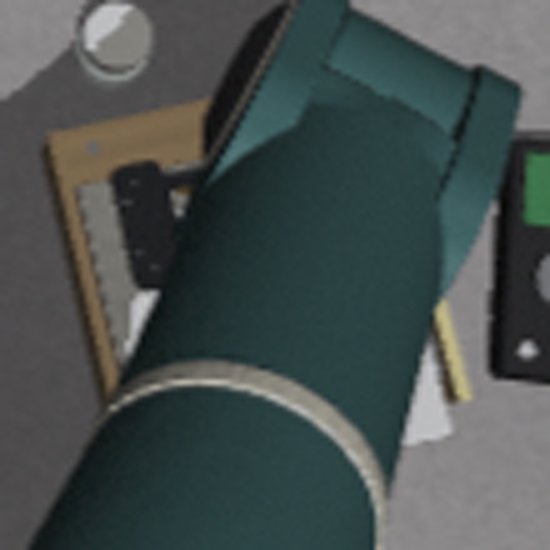

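The lid's near edge at about (440,437) now sticks out beyond the wall end at (465,399). It follows the fingertips without slipping, so I carry on.

Request:
jog_arm(plan=[{"travel":[-0.0049,-0.001,-0.0001],"twist":0,"fingers":-1},{"travel":[-0.0049,-0.001,0],"twist":0,"fingers":-1},{"travel":[-0.0049,-0.001,0],"twist":0,"fingers":-1},{"travel":[-0.0049,-0.001,0],"twist":0,"fingers":-1},{"travel":[-0.0049,-0.001,0],"twist":0,"fingers":-1}])

```text
t: 6.65
tool_pos: [0.5161, -0.195, 0.0734]
ee_rot: [-0.1, 0.995, -0.001, 0.003]
force: [7.7, 4.0, 15.1]
width: 0.0004
grasp_force: 7.3
```

Request:
jog_arm(plan=[{"travel":[-0.0049,-0.001,0],"twist":0,"fingers":-1},{"travel":[-0.0049,-0.001,0],"twist":0,"fingers":-1},{"travel":[-0.0049,-0.001,0],"twist":0,"fingers":-1},{"travel":[-0.0049,-0.001,0],"twist":0,"fingers":-1},{"travel":[-0.0049,-0.001,0],"twist":0,"fingers":-1}])

```text
t: 7.28
tool_pos: [0.4917, -0.2001, 0.0734]
ee_rot: [-0.1, 0.995, -0.001, 0.003]
force: [8.8, 3.3, 14.8]
width: 0.0003
grasp_force: 7.4
```

Request:
jog_arm(plan=[{"travel":[-0.0049,-0.001,0],"twist":0,"fingers":-1},{"travel":[-0.0049,-0.001,0],"twist":0,"fingers":-1},{"travel":[-0.0049,-0.001,0],"twist":0,"fingers":-1},{"travel":[-0.0049,-0.001,0],"twist":0,"fingers":-1},{"travel":[-0.0049,-0.001,0],"twist":0,"fingers":-1}])

```text
t: 7.9
tool_pos: [0.4672, -0.2053, 0.0733]
ee_rot: [-0.1, 0.995, -0.001, 0.003]
force: [8.1, 2.4, 16.2]
width: 0.0003
grasp_force: 7.6
```

Request:
jog_arm(plan=[{"travel":[-0.0029,-0.0006,0],"twist":0,"fingers":-1},{"travel":[-0.002,-0.0004,0],"twist":0,"fingers":-1},{"travel":[-0.002,-0.0004,0],"twist":0,"fingers":-1}])

```text
t: 8.28
tool_pos: [0.4603, -0.2067, 0.0733]
ee_rot: [-0.1, 0.995, -0.001, 0.003]
force: [7.4, 2.2, 14.3]
width: 0.0005
grasp_force: 7.6
```

Request:
jog_arm(plan=[{"travel":[-0.002,-0.0004,0],"twist":0,"fingers":-1},{"travel":[-0.002,-0.0004,0],"twist":0,"fingers":-1},{"travel":[-0.001,-0.0002,0],"twist":0,"fingers":-1}])

```text
t: 8.65
tool_pos: [0.4558, -0.2077, 0.0734]
ee_rot: [-0.1, 0.995, -0.001, 0.003]
force: [9.2, 2.7, 14.4]
width: 0.0009
grasp_force: 7.1
```

Request:
jog_arm(plan=[{"travel":[-0.0015,-0.0003,0],"twist":0,"fingers":-1},{"travel":[-0.001,-0.0002,0],"twist":0,"fingers":-1}])

```text
t: 8.9
tool_pos: [0.4534, -0.2082, 0.0734]
ee_rot: [-0.1, 0.995, -0.001, 0.003]
force: [10.6, 2.4, 14.8]
width: -0.0001
grasp_force: 7.1
```

Request:
jog_arm(plan=[{"travel":[-0.002,-0.0004,0],"twist":0,"fingers":-1},{"travel":[-0.002,-0.0004,0],"twist":0,"fingers":-1},{"travel":[-0.002,-0.0004,0],"twist":0,"fingers":-1},{"travel":[-0.002,-0.0004,0],"twist":0,"fingers":-1}])

```text
t: 9.4
tool_pos: [0.4455, -0.2098, 0.0734]
ee_rot: [-0.1, 0.995, -0.001, 0.003]
force: [12.0, 2.4, 14.1]
width: 0.0005
grasp_force: 7.2
```

Request:
jog_arm(plan=[{"travel":[0,0,0.006],"twist":0,"fingers":-1},{"travel":[0,0,0.03],"twist":0,"fingers":-1},{"travel":[0,0.03,0.06],"twist":0,"fingers":-1},{"travel":[0,0.055,0.03],"twist":0,"fingers":0.2},{"travel":[0,0.055,0],"twist":0,"fingers":0.2},{"travel":[0,0.055,0],"twist":0,"fingers":0.2},{"travel":[0,0.055,0],"twist":0,"fingers":0.2},{"travel":[0,0.03,0],"twist":0,"fingers":0.2}])

```text
t: 10.4
tool_pos: [0.4414, 0.0708, 0.1936]
ee_rot: [-0.101, 0.995, 0.0, -0.0]
force: [0.8, -0.3, 0.1]
width: 0.047
grasp_force: 0.0
```

```bash
python3 - <<'E'
from h import *
p,d=snap('top','t2')
cv2.imwrite('pics/c3.png',cv2.resize(p[195:315,345:465,::-1],None,fx=5,fy=5,interpolation=cv2.INTER_CUBIC))
p,d=snap('side','s2')
cv2.imwrite('pics/c4.png',cv2.resize(p[200:320,270:410,::-1],None,fx=5,fy=5,interpolation=cv2.INTER_CUBIC))
E
```

```text
(no output)
```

View pics/c3.png

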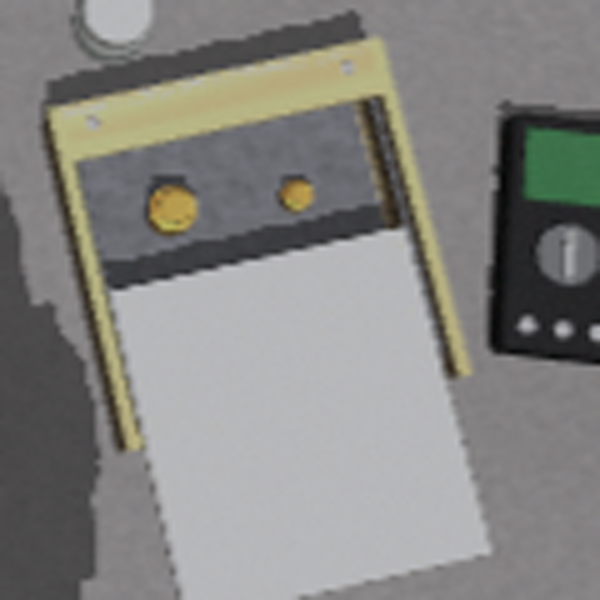

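View pics/c4.png

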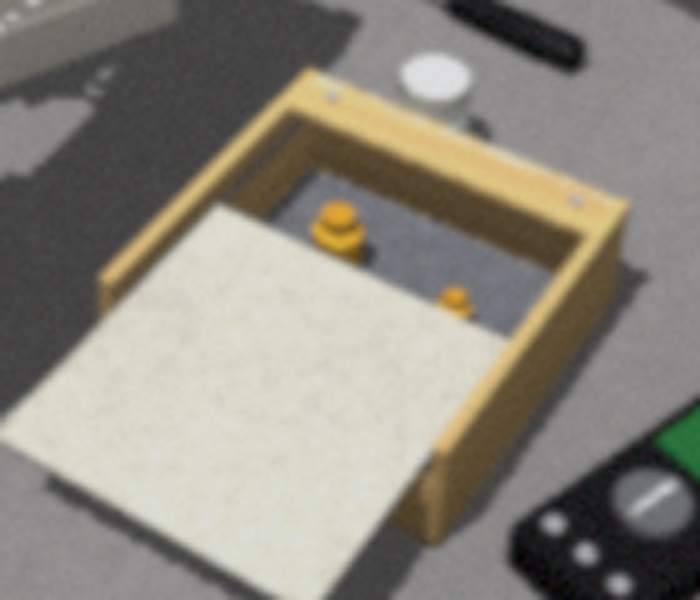

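The lid is open: its far edge in the top crop runs from (114,290) to (405,230). The large weight shows at (173,209) in the top crop, with its knob at (340,212) in the side crop. The small weight is on the right at (296,195).

```bash
python3 - <<'E'
from h import *
T=lambda x,y,z:world('top',345+(x+.5)/5-.5,195+(y+.5)/5-.5,z=z)
S=lambda x,y,z:world('side',270+(x+.5)/5-.5,200+(y+.5)/5-.5,z=z)
c=np.array([.5156,-.1952]);a=.199;ex=np.array([np.cos(a),np.sin(a)]);ey=np.array([-ex[1],ex[0]])
loc=lambda P:(1000*np.array([(P[:2]-c)@ex,(P[:2]-c)@ey])).round(1)
for n,P in [('lidL',T(114,290,.061)),('lidR',T(405,230,.061)),('wT',T(173,210,.035)),('wTknob',T(174,204,.048)),('sm',T(296,195,.034)),('wSknob',S(340,206,.048)),
 ('cornerS_fl',S(308,70,.075)),('cornerS_fr',S(628,205,.075)),('cornerTfl',T(47,108,.075)),('nr',T(470,374,.075))]: print(n,P.round(4),loc(P))
for i in 0,:
  p=cv2.imread('pics/t2.png');h=cv2.cvtColor(p,cv2.COLOR_BGR2HSV)
  m=((h[...,1]>150)&(h[...,0]>10)&(h[...,0]<35)).astype(np.uint8)
  m[:,:365]=0;m[:,425:]=0;m[:228]=0;m[248:]=0
  n,l,s,q=cv2.connectedComponentsWithStats(m);print(s,q)
  for k in range(1,n):
    P=world('top',*q[k],z=.037);print(P.round(4),loc(P))
E
```

```text
lidL [ 0.4869 -0.1108  0.061 ] [-11.5  88.4]
lidR [ 0.5221 -0.2891  0.061 ] [-12.2 -93.3]
wT [ 0.5385 -0.1514  0.035 ] [31.1 38.5]
wTknob [ 0.5406 -0.1505  0.048 ] [33.4 38.9]
sm [ 0.5475 -0.2286  0.034 ] [ 24.6 -39.1]
wSknob [ 0.5437 -0.1464  0.048 ] [37.2 42.3]
cornerS_fl [ 0.5945 -0.0705  0.075 ] [102.  106.6]
cornerS_fr [ 0.6378 -0.2759  0.075 ] [ 103.8 -103.2]
cornerTfl [ 0.5967 -0.0715  0.075 ] [103.9 105.3]
nr [ 0.4346 -0.3197  0.075 ] [-104. -106.]
[[     0      0    640    400 255991]
 [   402    232      2      2      3]
 [   375    234      3      3      6]] [[319.4977089  199.49877925]
 [402.33333333 232.66666667]
 [375.83333333 235.        ]]
[ 0.5501 -0.2236  0.037 ] [ 28.2 -34.7]
[ 0.5433 -0.1408  0.037 ] [37.9 47.9]
```

Request:
jog_arm(plan=[{"travel":[0.02,-0.044,0],"twist":0,"fingers":0.28},{"travel":[0.02,-0.044,0],"twist":0,"fingers":0.28},{"travel":[0.02,-0.044,0],"twist":0,"fingers":0.28},{"travel":[0.02,-0.044,0],"twist":0,"fingers":0.28},{"travel":[0.0186,-0.0448,0],"twist":0,"fingers":0.28},{"travel":[0,0,-0.03],"twist":0,"fingers":0.28},{"travel":[0,0,-0.04],"twist":0,"fingers":0.28},{"travel":[0,0,-0.02],"twist":0,"fingers":0.28},{"travel":[0,0,0],"twist":0,"fingers":0.28},{"travel":[0,0,0],"twist":0,"fingers":0.28}])

```text
t: 11.75
tool_pos: [0.5408, -0.1531, 0.1045]
ee_rot: [-0.099, 0.995, -0.0, 0.0]
force: [-0.6, -0.3, 0.0]
width: 0.0602
grasp_force: 0.0
```

Request:
jog_arm(plan=[{"travel":[-0.0005,0.003,-0.015],"twist":0,"fingers":0.28},{"travel":[0,0,-0.015],"twist":0,"fingers":0.28},{"travel":[0,0,-0.01],"twist":0,"fingers":0.28},{"travel":[0,0,0],"twist":0,"fingers":0.28}])

```text
t: 12.25
tool_pos: [0.5396, -0.1495, 0.0626]
ee_rot: [-0.099, 0.995, 0.0, -0.001]
force: [-0.1, -0.3, 0.8]
width: 0.0602
grasp_force: 0.0
```

Request:
jog_arm(plan=[{"travel":[0,0,-0.01],"twist":0,"fingers":0.28},{"travel":[0,0,-0.01],"twist":0,"fingers":0.28},{"travel":[0,0,-0.01],"twist":0,"fingers":0.28},{"travel":[0,0,-0.005],"twist":0,"fingers":0.28},{"travel":[0,0,0],"twist":0,"fingers":0.28}])

```text
t: 12.88
tool_pos: [0.54, -0.1495, 0.0282]
ee_rot: [-0.099, 0.995, 0.0, -0.0]
force: [-0.0, 0.2, -0.1]
width: 0.0603
grasp_force: 0.0
```

Request:
jog_arm(plan=[{"travel":[0,0,-0.002],"twist":0,"fingers":-0.3},{"travel":[0,0,0],"twist":0,"fingers":-0.4},{"travel":[0,0,0],"twist":0,"fingers":-0.7},{"travel":[0,0,0],"twist":0,"fingers":-1},{"travel":[0,0,0],"twist":0,"fingers":-1},{"travel":[0,0,0],"twist":0,"fingers":-1}], squeeze=15)

```text
t: 13.62
tool_pos: [0.5403, -0.1495, 0.0267]
ee_rot: [-0.099, 0.995, -0.0, 0.0]
force: [-1.0, -0.9, 3.9]
width: 0.0294
grasp_force: 15.0
```

Request:
jog_arm(plan=[{"travel":[0,0,0.004],"twist":0,"fingers":-1},{"travel":[0,0,0.01],"twist":0,"fingers":-1},{"travel":[0,0,0.02],"twist":0,"fingers":-1},{"travel":[0,0,0.03],"twist":0,"fingers":-1},{"travel":[0,0,0.03],"twist":0,"fingers":-1},{"travel":[0,0,0.03],"twist":0,"fingers":-1},{"travel":[0,0,0.01],"twist":0,"fingers":-1},{"travel":[0,0,0],"twist":0,"fingers":-1}])

```text
t: 14.62
tool_pos: [0.5402, -0.1494, 0.1607]
ee_rot: [-0.1, 0.995, -0.0, 0.0]
force: [-0.3, 0.1, -2.4]
width: 0.0294
grasp_force: 15.0
```

Request:
jog_arm(plan=[{"travel":[0.001,0.02,0],"twist":0,"fingers":-1},{"travel":[0.002,0.04,0],"twist":0,"fingers":-1},{"travel":[0.002,0.045,0],"twist":0,"fingers":-1},{"travel":[0.002,0.045,0],"twist":0,"fingers":-1},{"travel":[0.002,0.045,0],"twist":0,"fingers":-1},{"travel":[0.002,0.045,0],"twist":0,"fingers":-1},{"travel":[0.002,0.045,0],"twist":0,"fingers":-1},{"travel":[0.002,0.035,0],"twist":0,"fingers":-1},{"travel":[0.0013,0.0165,0],"twist":0,"fingers":-1},{"travel":[0,0,0],"twist":0,"fingers":-1}])

```text
t: 15.88
tool_pos: [0.5561, 0.1871, 0.1597]
ee_rot: [-0.1, 0.995, -0.0, -0.001]
force: [-0.5, -1.3, -1.3]
width: 0.0298
grasp_force: 15.0
```

```bash
python3 - <<'E'
from h import *
print(readout.get_obs()['tool_pos'])
p,d=snap('side','s3')
cv2.imwrite('pics/c5.png',cv2.resize(p[100:240,200:340,::-1],None,fx=4,fy=4,interpolation=cv2.INTER_CUBIC))
# pan centre, robust (initial image): fit steel disc
W=np.load('pics/W.npy');z=W[...,2];v,u=np.mgrid[0:400,0:640]
m=((z>.071)&(z<.085)&(u>240)&(u<300)&(v>200)&(v<258)).astype(np.uint8)
m=cv2.morphologyEx(m,cv2.MORPH_OPEN,np.ones((5,5),np.uint8))
ct=max(cv2.findContours(m,0,1)[0],key=cv2.contourArea);e=cv2.fitEllipse(ct);print(e,world('top',*e[0],z=.077))
E
```

```text
[0.55611319 0.18707226 0.15965405]
((269.0245666503906, 229.6142120361328), (40.534297943115234, 41.96805953979492), 89.47066497802734) [0.55688235 0.18677659 0.077     ]
```

View pics/c5.png

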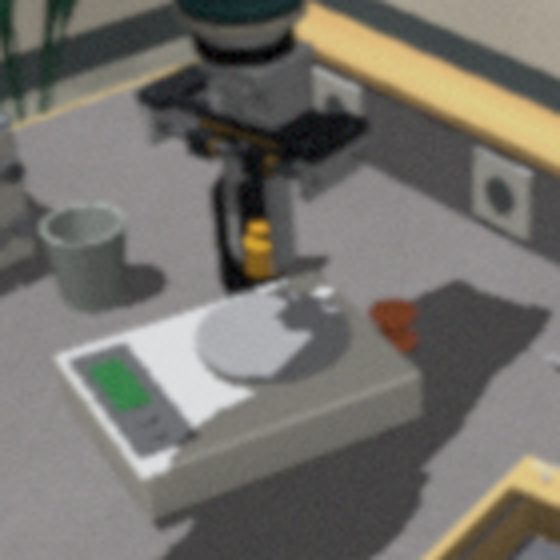

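The side crop shows the weight held upright, its bottom at about (258,275), above the pan centred at (273,335).

Request:
jog_arm(plan=[{"travel":[0,0,-0.015],"twist":0,"fingers":-1},{"travel":[0,0,-0.02],"twist":0,"fingers":-1},{"travel":[0,0,-0.015],"twist":0,"fingers":-1},{"travel":[0,0,-0.006],"twist":0,"fingers":-1},{"travel":[0,0,0],"twist":0,"fingers":-1}])

```text
t: 16.55
tool_pos: [0.5564, 0.1867, 0.1043]
ee_rot: [-0.099, 0.995, -0.0, -0.0]
force: [0.3, 0.4, -2.1]
width: 0.0295
grasp_force: 15.0
```

Request:
jog_arm(plan=[{"travel":[0,0,-0.002],"twist":0,"fingers":-1},{"travel":[0,0,-0.002],"twist":0,"fingers":-1},{"travel":[0,0,-0.001],"twist":0,"fingers":-1}])

```text
t: 16.92
tool_pos: [0.5565, 0.1871, 0.0997]
ee_rot: [-0.099, 0.995, 0.0, 0.0]
force: [0.3, 1.3, -1.6]
width: 0.0296
grasp_force: 15.0
```

Request:
jog_arm(plan=[{"travel":[0,0,-0.001],"twist":0,"fingers":-1},{"travel":[0,0,-0.001],"twist":0,"fingers":-1},{"travel":[0,0,-0.001],"twist":0,"fingers":-1}])

```text
t: 17.3
tool_pos: [0.5565, 0.187, 0.0965]
ee_rot: [-0.099, 0.995, -0.0, 0.0]
force: [0.3, -0.5, -2.7]
width: 0.0293
grasp_force: 15.0
```

Request:
jog_arm(plan=[{"travel":[0,0,-0.0008],"twist":0,"fingers":-1},{"travel":[0,0,0],"twist":0,"fingers":-1}])

```text
t: 17.55
tool_pos: [0.5564, 0.187, 0.0957]
ee_rot: [-0.099, 0.995, -0.0, -0.0]
force: [0.7, -0.4, -1.8]
width: 0.0292
grasp_force: 15.0
```

Request:
jog_arm(plan=[{"travel":[0,0,-0.0008],"twist":0,"fingers":-1},{"travel":[0,0,0],"twist":0,"fingers":-1}])

```text
t: 17.8
tool_pos: [0.5565, 0.187, 0.095]
ee_rot: [-0.099, 0.995, -0.0, 0.0]
force: [-0.2, -0.2, -0.1]
width: 0.0294
grasp_force: 15.0
```

Request:
jog_arm(plan=[{"travel":[0,0,-0.0005],"twist":0,"fingers":-1},{"travel":[0,0,0],"twist":0,"fingers":-1}])

```text
t: 18.05
tool_pos: [0.5565, 0.187, 0.0946]
ee_rot: [-0.099, 0.995, -0.0, 0.0]
force: [-0.5, -0.7, 1.6]
width: 0.0298
grasp_force: 15.0
```

Request:
jog_arm(plan=[{"travel":[0,0,0.0003],"twist":0,"fingers":-0.35},{"travel":[0,0,0],"twist":0,"fingers":-0.3},{"travel":[0,0,0],"twist":0,"fingers":-0.1},{"travel":[0,0,0],"twist":0,"fingers":0.1},{"travel":[0,0,0],"twist":0,"fingers":0.2},{"travel":[0,0,0],"twist":0,"fingers":0.2}], squeeze=5)

```text
t: 18.8
tool_pos: [0.5565, 0.187, 0.0948]
ee_rot: [-0.099, 0.995, -0.0, 0.0]
force: [-1.2, 1.1, -0.1]
width: 0.0562
grasp_force: 0.0
```

Request:
jog_arm(plan=[{"travel":[0,0,0.005],"twist":0,"fingers":0.2},{"travel":[0,0,0.015],"twist":0,"fingers":0.2},{"travel":[0,0,0.03],"twist":0,"fingers":0.2},{"travel":[0,0,0.04],"twist":0,"fingers":0.2},{"travel":[-0.03,0,0.03],"twist":0,"fingers":0.2},{"travel":[-0.055,0,0],"twist":0,"fingers":0.2},{"travel":[-0.055,0,0],"twist":0,"fingers":0.2},{"travel":[0,0.04,0],"twist":0,"fingers":0.2},{"travel":[0,0.04,0],"twist":0,"fingers":0.2},{"travel":[0,0,0],"twist":0,"fingers":0.2}])

```text
t: 20.05
tool_pos: [0.416, 0.2695, 0.2157]
ee_rot: [-0.101, 0.995, 0.0, 0.0]
force: [-0.4, -0.9, -0.1]
width: 0.0564
grasp_force: 0.0
```

```bash
python3 - <<'E'
from h import *
p,d=snap('top','t4')
a=cv2.resize(p[150:300,190:470,::-1],None,fx=2.8,fy=2.8,interpolation=cv2.INTER_CUBIC)
p,d=snap('side','s4')
b=cv2.resize(p[130:240,200:340,::-1],(355,280),interpolation=cv2.INTER_CUBIC)
o=np.zeros((700,784,3),np.uint8);o[:420]=a;o[420:,:355]=b
cv2.imwrite('pics/c6.png',o[:600]) if 0 else cv2.imwrite('pics/c6.png',cv2.resize(o,None,fx=.85,fy=.85))
print(readout.get_obs()['force'],readout.get_obs()['joint_vel'].round(3))
E
```

```text
[0.26826921 0.16588693 0.44634962] [ 0.016 -0.003  0.012  0.012 -0.    -0.005  0.003]
```

View pics/c6.png

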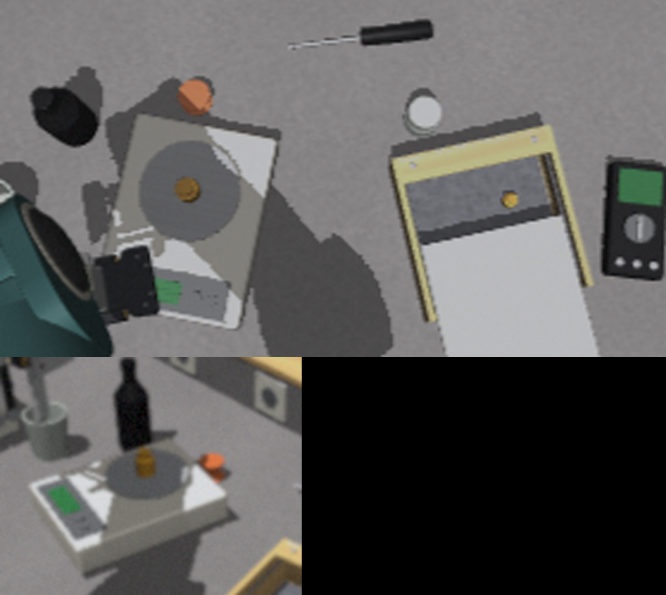

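The weight stands upright at the pan's centre, (187,188) in the top view. The lid is open, the small weight is at (510,199), and the other things have not moved.

```bash
python3 -c "
from plant import ticket
print(ticket.close_job())"
```

```text
the job is handed in; nothing more can be done
None
```

The lid is fully open against its stop, the larger weight stands upright in the middle of the balance pan, and the smaller weight and other things look undisturbed in the last pictures; I handed the job in at about 20 s, with lid-pressing readings no higher than about 16 N.

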